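# Take the toasted roll from the grill with tongs

## Robot

A 6-joint arm with a two-finger parallel gripper is mounted at the origin on a cart in front of the work surface, level with it; the furniture and walls round the work are solid. World frame = base frame: x ahead of the robot, y to its left, z up, the work surface at z = 0. Lengths are in m, angles in rad, forces in N, time in s.
With the tool pointing down it reaches from about 0.375 to 0.9 m from the base axis. Payload 3.1 kg.
Tool frame: the origin (TCP) lies at the very end of the fingers, on their centre line; the grasp point (between the pads) lies 19 mm behind it; z points along the fingers, x is the direction in which the jaws open and shut, and the axes are right-handed (so a half turn about z gives the same grasp; the last joint's range is limited). The gripper opens to 87 mm and grips with 3 to 60 N. Pads are 19 mm wide; open, the fingers measure 117 mm over their backs; the gripper's body (75 mm by 190 mm) begins 51 mm behind the grasp point.
Start: joints at [-1.353, 0.527, 1.433, -0, 1.181, -0.178], TCP at [0.242, -0.576, 0.223] pointing down, gripper open.
Joint ranges: [-3.08, 3.08], [-0.75, 2.2], [0.22, 2.44], [-1.43, 4.57], [0, 2.65], [-2.85, 2.85]. Speed limits (rad/s): [2.79, 2.79, 3.14, 3.14, 3.14, 3.14].

## Interface

Orientations are given as a unit quaternion [x, y, z, w].
In Python, from rig import robot gives the robot as it stands. The module is installed in compiled form; this text tells all that it offers.
- The arm moves only by the tool play_rows, never from a script. Its argument "increments" is one flat list of numbers, 4 for each row, row after row: the shift along the tool's x, y, z in cm, then the turn about the tool's z in rad. In form: [dx, dy, dz, twist, dx, dy, dz, twist, ...]. A call has 1 to 5 rows; each row shifts and turns the commanded pose from where the row before left it, along the tool's axes as they then stand; what a row does not reach is not made up. A row lasts 1/10 s, in which the tool goes at most 50 mm and 8.59 degrees, less where a joint would pass 70% of its speed; a pose out of reach is approached as far as the arm can. A call is refused whole if a number of a shift passes 5 or a number of a turn 0.15, either way. A call with a gripper value outside its range is refused whole. "fingers" is the finger opening in cm, from 0 to 8.7, set as the call begins (left out, the last holds). The fingers move at their own pace and stop on an object; "newtons" is the grip in N (left out, the last holds). Time passes only in rows, so rows that do not move let the fingers close. It gives the time, the measured TCP pose, the force and the opening at its end, in the units of the state.
- robot.get_obs(): the state, without advancing time (a new reading comes with each control period).
- robot.camera(name): name is "side" or "top" or "wrist"; returns the picture (400x640x3 uint8, blue, green, red); there is no depth.
- robot.get_calibration(name): a dict with "fx", "fy", "cx", "cy" (pixels), "R" (3x3) and "t" (3): a world point X has camera coordinates R X + t. Camera axes: x right, y down, z forward; pixel columns grow to the right and rows downward; lengths in m; the calibration is good to about 2 mm. A picture is of the moment at which its call begins: read the wrist's pose just before it. get_calibration takes no time and is no camera call; for the wrist camera it gives the pose at the moment of the call.
- robot.hand_in(): hands the job in, once; it reports no verdict.
The state is a dict: "time": time; "q": joint angles; "joint_velocities": joint speeds; "joint_torque": joint torques, N m; "position": TCP position; "tool_rot": TCP orientation; "ft_force": force on the tool from outside, world axes, zero at the start; "moment": the same for the moment, N m; "grip_width": finger opening in m.
Only numpy, scipy, OpenCV 4.12 (cv2) and the standard library are available. Lean on these libraries where they do the work, as an engineer would, in place of code of your own. Each camera call takes 0.05 s, during which the arm holds its last target. There are 200 camera calls.

## Task

The roll in the small contact grill is done and hot. Lift the grill's stiff lid by its handle until it stands almost upright, about 80 degrees open, and let go of it there; then take the kitchen tongs, close their tips on the roll and lift it well clear of the grill plate, at least 5 cm. Finish holding it up in the tongs: the program ends with the tongs still gripped and the roll between their tips; do not touch the roll with the gripper, and do not knock over or push away the jar, the mug or the egg cup.

Things in the scene. Friction and masses are not known exactly. Their poses are not given: they have to be found in the camera images.
- grill: One-portion contact grill, steel and black, 155 mm deep (x), 138 mm wide (y), fixed. Origin: centre of its base on the worktop, z up, front (handle side) towards -x. Flat lower grill plate (128 x 118 mm, ribs along x, no rim) with its top 58 mm above the origin; only the two hinge posts at the rear (x = 52 to 78 mm) stand higher, 102 mm.
- grill_lid (a joint): Lid hinge, rad: 0 shut, grows as the lid's front rises, 1.57 upright, back stop at 1.92. 80 degrees is 1.40. Starts ajar over the roll, 0.40 to 0.60. A stiff friction hinge (about 0.6 N m, some 5 N at the handle): the lid stays where it is left.
- lid_hinge (a point): Centre of the lid's hinge axis, 65 mm behind and 92 mm above the grill's origin; the axis runs along the grill's y. Same axes as the grill.
- lid_handle (a point): Middle of the lid's handle, a straight round bar 14 mm thick and 104 mm long along the grill's y, 185 mm from the hinge axis (at hinge height and towards -x when shut), held by two arms 86 mm apart; free gap of 43 mm between bar and lid edge, lid 38 mm thick.
- roll: Round toasted bread roll, 54 mm across, 26 mm high, side upright between 9 and 17 mm height, 50 g, lying flat on the grill's lower plate under the lid. Origin: centre of its underside, z up.
- tongs: Sprung steel serving tongs, 245 mm long, 90 g, lying on their side on the worktop so that the two arms open level. Origin: midway between the hand grips, at the underside (on the worktop), close to the centre of mass; x towards the tips, y across the arms, z up. Pivot at x = -95 mm. Hand grips: black pads 58 mm long about x = 0, z = 3 to 23 mm; open, 64 mm over their outsides.
- tongs_mouth (a point): Point midway between the middles of the two tip pads: x = 105 mm, z = 13 mm in the tongs' frame, same axes. The flat tip pads run from x = 85 to 122 mm, 26 mm high (z = 0 to 26 mm), 4 mm thick; open, 90 mm between them.
- tongs_left (a joint): Left (+y) tongs arm about the pivot, rad: 0 fully open (spring stop), grows as it closes, at most 0.22; about 0.10 on the roll. Squeezing the grips closes the tips at twice the rate: 60 mm over the grips leaves 80 mm between the tips; on the roll it is near 45 mm over the grips. The spring pushes each grip out with 4 N (open) to 6 N (closed).
- tongs_right (a joint): Right (-y) tongs arm, same sense.
- jam_jar: Bystander: jam jar with white lid, 72 mm across, 102 mm high, behind the work. Origin under its centre.
- mug: Bystander: mug with handle, 78 x 112 x 92 mm, behind the work. Origin under its centre.
- egg_cup: Bystander: egg cup, 49 mm across, 53 mm high, at the front edge. Origin under its centre.
Mind the look-alikes: they are no part of the job. Leave any yellow look-alike of the roll alone.

How it is judged:
On the way, in this order (a step that is already met when the one before it is completed fails the run):
1. the lid stands 70 to 90 degrees open and the gripper has let go of it (value of joint grill_lid between 1.22 and 1.571 rad and contact force between the fingers and grill below 0.2 N), for 0.2 s.
2. the tongs are held in the gripper, at least 4 cm off the worktop (height (world z) of tongs above 0.04 m and contact force between the fingers and tongs above 1 N), for 0.2 s.
3. the roll hangs between the tips of the held tongs, at least 5 cm above the grill plate (z of roll in the frame of grill above 0.108 m and contact force between tongs and roll above 1 N and contact force between the fingers and tongs above 1 N and contact force between roll and grill below 0.1 N), for 0.3 s.
At the end, for the whole second after the job is handed in: The gripper still holds the tongs, their tips are closed on the roll and hold it still, at least 5 cm above the grill plate; neither tongs nor roll touches the grill, the gripper does not touch the roll, and the lid stands 70 to 90 degrees open (all of step 3 and distance between roll and tongs_mouth below 0.035 m and value of joint each of tongs_left, tongs_right above 0.04 rad and contact force between tongs and grill below 0.1 N and contact force between each of the arm, the fingers and roll below 0.1 N and linear speed of roll below 0.05 m/s and value of joint grill_lid between 1.22 and 1.571 rad); the arm keeps its last pose, push and grip.
It fails at once if the gripper touched the hot roll (contact force between any of the fingers, the arm and roll above 0.5 N).
It fails at once if the roll fell off the grill (height (world z) of roll below 0.045 m).
It fails at once if a bystander was pushed more than 3 cm or knocked over (distance of any of jam_jar, mug, egg_cup from where it was at the start of the episode above 0.03 m or angle between any of jam_jar, mug, egg_cup's own z axis and vertical above 0.5 rad).
It also fails if it takes over 54 s, if anything falls off the work surface, if the arm or the gripper's body presses on something with over 40 N, if the wrist force passes 120 N, or if a joint passes its speed limit or range.

## Working session

There is one attempt and no reset: what is moved stays moved. The work goes in short steps, Python scripts to look and compute and a tool call to move; the robot and the scene stay as the last step left them, time stands still between calls to the robot, and variables do not carry over. Pictures are saved under pics/ and viewed, about 8 in all and at most 12, crops included, and the job is handed in when it is done.

Besides the shell and the picture viewer there is one more tool, called after ">>>" as a command line: name --argument value ..., lists and objects as JSON in quotes. play_rows: Moves the arm, as the interface text tells. Its arguments: {"type":"object","properties":{"increments":{"type":"array","items":{"type":"number"}},"fingers":{"type":"number"},"newtons":{"type":"number"}},"required":["increments"]}

```bash
mkdir -p pics
python3 - <<'E'
from rig import robot
import cv2,numpy as np
np.set_printoptions(precision=4,suppress=True)
for n in ["side","top"]:
    cv2.imwrite(f"pics/{n}0.png",robot.camera(n)); c=robot.get_calibration(n); print(n,c)
print(robot.get_obs())
E
```

```text
side {'fx': 380.17004848156716, 'fy': 380.17004848156716, 'cx': 319.4228272748322, 'cy': 200.05771511164215, 'R': array([[-0.9988, -0.0479, -0.0117],
       [-0.0166,  0.5503, -0.8348],
       [ 0.0465, -0.8336, -0.5504]]), 't': array([0.5717, 0.0625, 0.8834])}
top {'fx': 520.5309618205935, 'fy': 520.5309618205935, 'cx': 318.71682047358854, 'cy': 198.718457592654, 'R': array([[ 0.0299, -0.9995,  0.0111],
       [-0.9911, -0.031 , -0.1294],
       [ 0.1297, -0.0071, -0.9915]]), 't': array([0.0024, 0.5947, 1.1666])}
{'time': 0.1, 'q': array([-1.3525,  0.5284,  1.4338, -0.    ,  1.1814, -0.1785]), 'joint_velocities': array([ 0.0001, -0.0009, -0.004 , -0.0009,  0.    , -0.0001]), 'joint_torque': array([  0.0001, -44.0986, -17.7149,   0.0634,   0.0534,  -0.    ]), 'position': array([ 0.2414, -0.5758,  0.2217]), 'tool_rot': array([ 0.8326, -0.5539, -0.0007, -0.0007]), 'ft_force': array([-0.492 , -0.3622,  0.5301]), 'moment': array([ 0.0677, -0.0379, -0.0002]), 'grip_width': 0.08732204500817321}
```

View pics/side0.png

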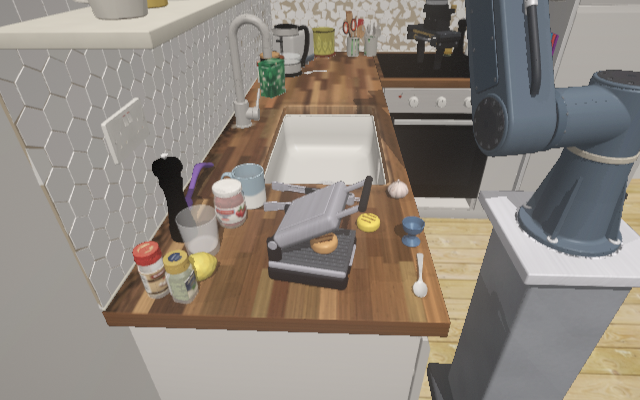

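View pics/top0.png

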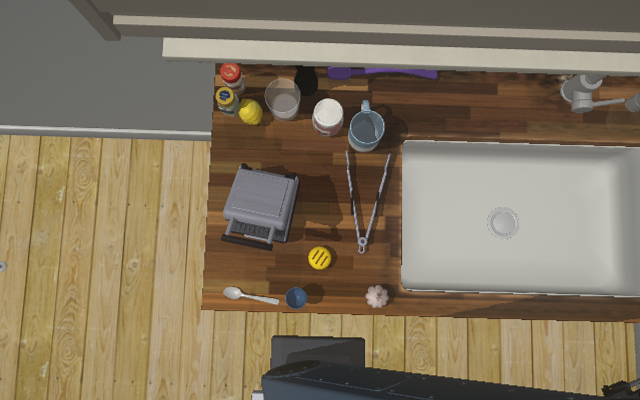

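The top view shows the grill at about (260,205) with its black handle bar at (247,241). The tongs have their pivot at (362,245) and tips at (349,153) and (389,156). The yellow look-alike is at (319,258) and is not the roll, which is brown and under the lid, at about (323,243) in the side view. Next I'll enlarge both to confirm.

Run:
```python
import cv2,numpy as np
t=cv2.imread("pics/top0.png")[140:265,210:400]; s=cv2.imread("pics/side0.png")[170:295,250:440]
f=lambda a:cv2.resize(a,None,fx=4,fy=4,interpolation=cv2.INTER_CUBIC)
cv2.imwrite("pics/topc.png",f(t)); cv2.imwrite("pics/sidec.png",f(s))
```

```text
(no output)
```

View pics/topc.png

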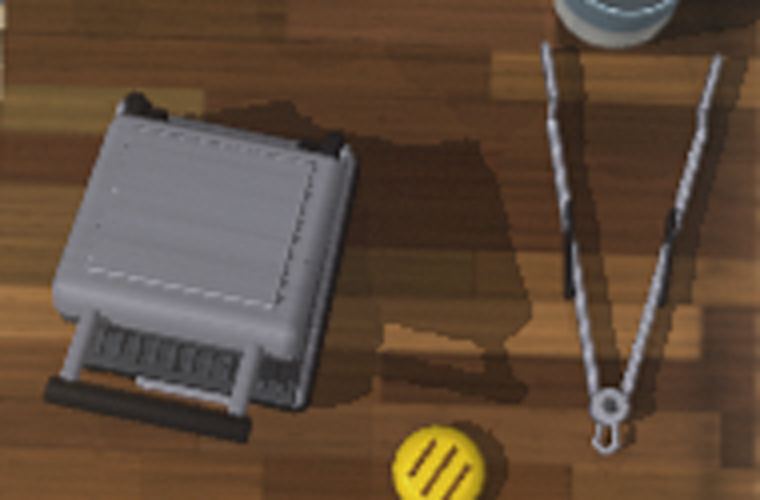

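View pics/sidec.png

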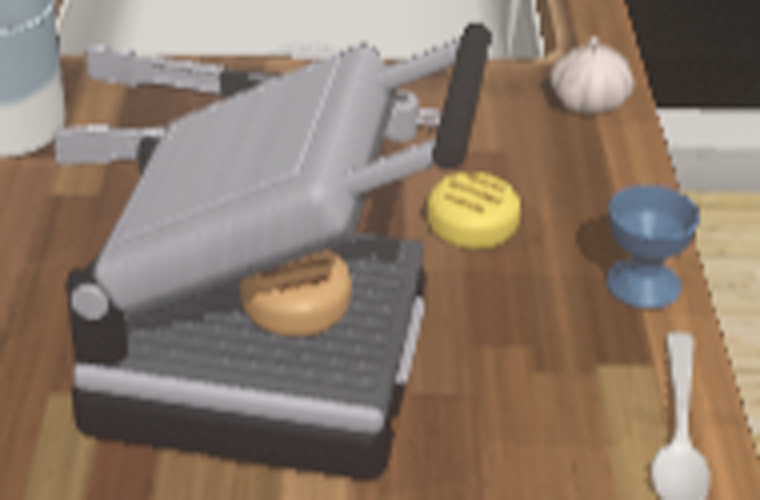

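The brown roll is on the grill plate at side crop (297,290). The yellow disc at crop (475,205), which lies on the worktop, is the look-alike. Next I'll triangulate.

```bash
cat > h.py <<'E'
from rig import robot
import numpy as np, cv2
np.set_printoptions(precision=4,suppress=True)
C={n:robot.get_calibration(n) for n in("side","top")}
def ray(c,u,v):
    R=np.array(c["R"]);return -R.T@c["t"], R.T@np.array([(u-c["cx"])/c["fx"],(v-c["cy"])/c["fy"],1])
def onz(n,u,v,z):
    o,d=ray(C[n] if isinstance(n,str) else n,u,v);return o+d*(z-o[2])/d[2]
def tri(a,b):
    o,d=ray(C["top"],*a);p,e=ray(C["side"],*b)
    s=np.linalg.lstsq(np.c_[d,-e],p-o,rcond=None)[0]
    x=o+d*s[0];y=p+e*s[1];return (x+y)/2,np.linalg.norm(x-y)
T=lambda u,v:(210+u/4,140+v/4)
S=lambda u,v:(250+u/4,170+v/4)
def yaw(q):
    from scipy.spatial.transform import Rotation as Ro
    return Ro.from_quat(q).as_matrix()
E
python3 - <<'E'
from h import *
A=tri(T(48,390),S(450,158));B=tri(T(250,430),S(478,30));print("handle",A,B)
print("mid",(A[0]+B[0])/2,np.linalg.norm(A[0]-B[0]))
d=(A[0]-B[0]);print("grill yaw",np.arctan2(-d[0],d[1]))
print("posts",onz("top",*T(135,103),.1),onz("top",*T(332,146),.1))
print("roll",onz("side",*S(297,292),.069))
for n,p,z in[("tipL",(545,45),.026),("tipR",(718,58),.026),("pivot",(609,405),.02),("gL",(568,205),.023),("gL2",(570,298),.023),("gR",(672,212),.023),("gR2",(663,300),.023)]:
    print(n,onz("top",*T(*p),z))
print(yaw(robot.get_obs()["tool_rot"]))
E
```

```text
handle (array([0.4898, 0.2131, 0.1871]), np.float64(0.0014511000316583694)) (array([0.4725, 0.1111, 0.1892]), np.float64(0.002103693991599443))
mid [0.4811 0.1621 0.1882] 0.10348915384674387
grill yaw -0.16785626423061387
posts [0.6546 0.1889 0.1   ] [0.634  0.0793 0.1   ]
roll [0.5546 0.1594 0.069 ]
tipL [ 0.7114 -0.0413  0.026 ]
tipR [ 0.7069 -0.144   0.026 ]
pivot [ 0.5001 -0.0838  0.02  ]
gL [ 0.6165 -0.0572  0.023 ]
gL2 [ 0.5616 -0.0596  0.023 ]
gR [ 0.6143 -0.1185  0.023 ]
gR2 [ 0.5622 -0.114   0.023 ]
[[ 0.3864 -0.9223 -0.0004]
 [-0.9223 -0.3864  0.0019]
 [-0.0019 -0.0003 -1.    ]]
```

```bash
cat >> h.py <<'E'
def plan(p,y,n,start=None):
    "rows from present (or start=(p,yaw)) to world TCP p with tool-x yaw y in n rows"
    o=robot.get_obs()
    R=yaw(o["tool_rot"]); a=np.arctan2(R[1,0],R[0,0]); q=np.array(o["position"])
    if start: q,a=np.array(start[0]),start[1]
    else: print("t",o["time"],"pos",q,"yaw",round(a,4),"q",o["q"],"F",o["ft_force"],"w",round(o["grip_width"],4))
    D=(np.array(p)-q)/n*100; dy=((y-a+np.pi)%(2*np.pi)-np.pi if abs(y-a)>np.pi else y-a)/n
    for i in range(n):
        b=a+dy*i; c,s=np.cos(b),np.sin(b)
        # tool x=(c,s), tool y=(s,-c), z down
        print([round(v,2) for v in (c*D[0]+s*D[1], s*D[0]-c*D[1], -D[2])]+[round(-dy,4)], end=" " if (i+1)%5 else "\n")
    print()
E
python3 -c "
from h import *
plan((.481,.162,.27),-.175,17)"
```

```text
t 0.1 pos [ 0.2414 -0.5758  0.2217] yaw -1.174 q [-1.3525  0.5284  1.4338 -0.      1.1814 -0.1785] F [-0.492  -0.3622  0.5301] w 0.0873
[np.float64(-3.46), np.float64(-2.98), np.float64(-0.28), np.float64(-0.0588)] [np.float64(-3.28), np.float64(-3.17), np.float64(-0.28), np.float64(-0.0588)] [np.float64(-3.09), np.float64(-3.36), np.float64(-0.28), np.float64(-0.0588)] [np.float64(-2.88), np.float64(-3.54), np.float64(-0.28), np.float64(-0.0588)] [np.float64(-2.67), np.float64(-3.7), np.float64(-0.28), np.float64(-0.0588)]
[np.float64(-2.45), np.float64(-3.85), np.float64(-0.28), np.float64(-0.0588)] [np.float64(-2.22), np.float64(-3.99), np.float64(-0.28), np.float64(-0.0588)] [np.float64(-1.98), np.float64(-4.11), np.float64(-0.28), np.float64(-0.0588)] [np.float64(-1.73), np.float64(-4.22), np.float64(-0.28), np.float64(-0.0588)] [np.float64(-1.48), np.float64(-4.32), np.float64(-0.28), np.float64(-0.0588)]
[np.float64(-1.23), np.float64(-4.39), np.float64(-0.28), np.float64(-0.0588)] [np.float64(-0.97), np.float64(-4.46), np.float64(-0.28), np.float64(-0.0588)] [np.float64(-0.7), np.float64(-4.51), np.float64(-0.28), np.float64(-0.0588)] [np.float64(-0.44), np.float64(-4.54), np.float64(-0.28), np.float64(-0.0588)] [np.float64(-0.17), np.float64(-4.56), np.float64(-0.28), np.float64(-0.0588)]
[np.float64(0.1), np.float64(-4.56), np.float64(-0.28), np.float64(-0.0588)] [np.float64(0.37), np.float64(-4.55), np.float64(-0.28), np.float64(-0.0588)]
```

>>> play_rows --increments '[-3.5, -3.0, -0.5, -0.06, -3.3, -3.2, -0.5, -0.06, -3.1, -3.4, -0.5, -0.06, -2.9, -3.5, -0.5, -0.06, -2.7, -3.7, -0.5, -0.06]' --fingers 4.6 --newtons 40

```text
time: 0.6
position: [0.3114, -0.3559, 0.2473]
tool_rot: [0.906, -0.422, -0.0, -0.0]
ft_force: [0.7, 0.5, 0.4]
grip_width: 0.0552
```

>>> play_rows --increments '[-2.4, -3.9, -0.5, -0.06, -2.2, -4.0, -0.5, -0.06, -2.0, -4.1, -0.5, -0.06, -1.7, -4.2, -0.5, -0.06, -1.5, -4.3, -0.5, -0.06]'

```text
time: 1.1
position: [0.3805, -0.1389, 0.2726]
tool_rot: [0.959, -0.282, -0.0, -0.0]
ft_force: [1.5, -0.5, 0.4]
grip_width: 0.046
```

>>> play_rows --increments '[-1.2, -4.4, -0.2, -0.06, -1.0, -4.5, 0, -0.06, -0.7, -4.5, 0, -0.06, -0.4, -4.5, 0, -0.06, -0.2, -4.6, 0, -0.06]'

```text
time: 1.6
position: [0.448, 0.0794, 0.2745]
tool_rot: [0.991, -0.135, -0.0, 0.0]
ft_force: [-0.1, 0.4, 0.6]
grip_width: 0.0459
```

```bash
sed -i 's/\[round(v,2) for/[float(round(v,2)) for/; s/\[round(-dy,4)\]/[float(round(-dy,3))]/' h.py; python3 -c "
from h import *
plan((.481,.162,.27),-.175,4)"
```

```text
t 1.6 pos [0.448  0.0794 0.2745] yaw -0.2714 q [-0.0709  0.2279  1.7732 -0.0003  1.1406  0.2006] F [-0.0799  0.3771  0.5576] w 0.0459
[0.24, -2.21, 0.11, -0.024] [0.29, -2.2, 0.11, -0.024] [0.35, -2.2, 0.11, -0.024] [0.4, -2.19, 0.11, -0.024]
```

>>> play_rows --increments '[0.2, -2.1, 0.1, -0.024, 0.3, -2.1, 0.1, -0.024, 0.3, -2.0, 0.1, -0.024, 0.3, -2.0, 0.1, -0.024, 0, 0, 0, 0]'

```text
time: 2.1
position: [0.4783, 0.1563, 0.2701]
tool_rot: [0.996, -0.088, -0.0, -0.0]
ft_force: [0.4, -0.2, -0.1]
grip_width: 0.0457
```

```bash
python3 -c "
from h import *
cv2.imwrite('pics/w1.png',robot.camera('wrist'))
c=robot.get_calibration('wrist')
for P in [(.481,.162,.188),(.4898,.2131,.188),(.4725,.1111,.188)]:
  x=c['R']@np.array(P)+c['t'];print(x[0]/x[2]*c['fx']+c['cx'],x[1]/x[2]*c['fy']+c['cy'])
plan((.481,.162,.169),-.175,3)"
```

```text
319.9961992858531 201.287831647507
319.7183213119235 131.6208733370252
320.57390888589 264.04338982316835
t 2.15 pos [0.4777 0.1552 0.27  ] yaw -0.1762 q [ 0.0915  0.3034  1.6743 -0.0004  1.165   0.2678] F [ 0.0412 -0.5842 -0.1634] w 0.0458
[0.07, -0.24, 3.37, -0.0] [0.07, -0.24, 3.37, -0.0] [0.07, -0.24, 3.37, -0.0]
```

View pics/w1.png

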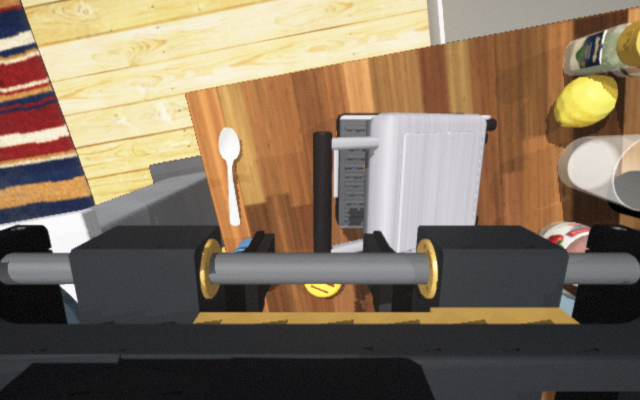

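The bar is at column 322 with its end at row 133. I predicted 320 and 132, so the position is good. I'll lower the gripper onto it with a narrower opening.

>>> play_rows --increments '[0.1, -0.3, 2.0, 0, 0.1, -0.2, 3.0, 0, 0, -0.2, 3.0, 0, 0, 0, 2.1, 0, 0, 0, 0, 0]' --fingers 3.4

```text
time: 2.65
position: [0.4784, 0.1599, 0.1669]
tool_rot: [0.996, -0.089, -0.004, 0.001]
ft_force: [0.2, 0.5, -0.1]
grip_width: 0.0341
```

>>> play_rows --increments '[0, 0, 0, 0, 0, 0, 0, 0, 0, 0, 0, 0, 0, 0, 0, 0]' --fingers 0.5 --newtons 30

```text
time: 3.05
position: [0.4821, 0.1611, 0.1708]
tool_rot: [0.996, -0.089, 0.001, -0.0]
ft_force: [0.2, -0.3, 2.4]
grip_width: 0.0131
```

```bash
python3 -c "
from h import *
plan((.481,.162,.169),-.175,1)
o=robot.get_obs();p=o['position'];r=.185
th0=np.arcsin((p[2]+.019-.092)/r);print(th0)
th=np.linspace(th0,1.42,16)
x=-r*np.cos(th)*100;z=r*np.sin(th)*100
print([(round(float(a),2),0,round(float(-b),2),0) for a,b in zip(np.diff(x),np.diff(z))])"
```

```text
t 3.05 pos [0.4821 0.1611 0.1708] yaw -0.1779 q [ 0.1024  0.4455  1.7782 -0.0003  0.9152  0.2805] F [ 0.2106 -0.3239  2.4278] w 0.0131
[-0.12, -0.07, 0.18, -0.003] 
0.5568084551114314
[(0.59, 0, -0.89, 0), (0.64, 0, -0.85, 0), (0.69, 0, -0.81, 0), (0.73, 0, -0.77, 0), (0.78, 0, -0.73, 0), (0.82, 0, -0.68, 0), (0.85, 0, -0.64, 0), (0.89, 0, -0.59, 0), (0.92, 0, -0.53, 0), (0.95, 0, -0.48, 0), (0.98, 0, -0.42, 0), (1.0, 0, -0.37, 0), (1.02, 0, -0.31, 0), (1.03, 0, -0.25, 0), (1.05, 0, -0.19, 0)]
```

Gripped, with the opening at 13 mm on the 14 mm bar. Now I'll lift along the arc.

>>> play_rows --increments '[0.6, 0, -0.9, 0, 0.6, 0, -0.85, 0, 0.7, 0, -0.8, 0, 0.7, 0, -0.8, 0, 0.8, 0, -0.7, 0]'

```text
time: 3.55
position: [0.5117, 0.1557, 0.2103]
tool_rot: [0.996, -0.089, -0.004, -0.0]
ft_force: [-6.8, 3.5, -1.3]
grip_width: 0.0133
```

>>> play_rows --increments '[0.8, 0, -0.7, 0, 0.85, 0, -0.65, 0, 0.9, 0, -0.6, 0, 0.9, 0, -0.55, 0, 0.95, 0, -0.5, 0]'

```text
time: 4.05
position: [0.5527, 0.1486, 0.2423]
tool_rot: [0.996, -0.089, -0.006, -0.0]
ft_force: [-13.9, 3.6, 12.8]
grip_width: 0.0132
```

```bash
python3 -c "
from h import *
c,s=np.cos(1.4),np.sin(1.4);g=np.array([.985,-.174])
h=np.array([.4821,.1611])+.185*np.cos(.557)*g; print('hinge',h)
p=h-g*.185*c
o=robot.get_obs();d=h-np.array(o['position'])[:2];print('theta',np.arctan2(o['position'][2]+.019-.092,d@g), np.hypot(o['position'][2]+.019-.092,d@g))
plan((*p,.092+.185*s-.019),-.175,5)"
```

```text
hinge [0.6368 0.1338]
theta 1.1035565940885077 0.18959710805551122
t 4.05 pos [0.5527 0.1486 0.2423] yaw -0.1774 q [0.0659 0.4384 1.5363 0.003  1.1788 0.2422] F [-13.9014   3.5594  12.7885] w 0.0132
[1.08, -0.0, -0.26, -0.0] [1.08, -0.0, -0.26, -0.0] [1.08, -0.0, -0.26, -0.0] [1.08, -0.0, -0.26, -0.0] [1.08, -0.0, -0.26, -0.0]
```

>>> play_rows --increments '[0.9, 0, -0.6, 0, 0.9, 0, -0.5, 0, 1.0, 0, -0.4, 0, 1.0, 0, -0.3, 0, 1.0, 0, -0.25, 0]'

```text
time: 4.55
position: [0.6036, 0.1396, 0.2628]
tool_rot: [0.996, -0.089, -0.002, -0.001]
ft_force: [-6.8, 3.7, 5.7]
grip_width: 0.0134
```

```bash
python3 -c "
from h import *
h=np.array([.6368,.1338]);g=np.array([.985,-.174])
o=robot.get_obs();d=h-np.array(o['position'])[:2];print('theta',np.arctan2(o['position'][2]+.019-.092,d@g), np.hypot(o['position'][2]+.019-.092,d@g),o['position'],o['ft_force'])
cv2.imwrite('pics/s2.png',cv2.resize(robot.camera('side')[120:300,230:430],None,fx=3,fy=3))"
```

```text
theta 1.3951560737220263 0.19274497083070422 [0.6036 0.1396 0.2628] [-6.7939  3.7272  5.7303]
```

View pics/s2.png

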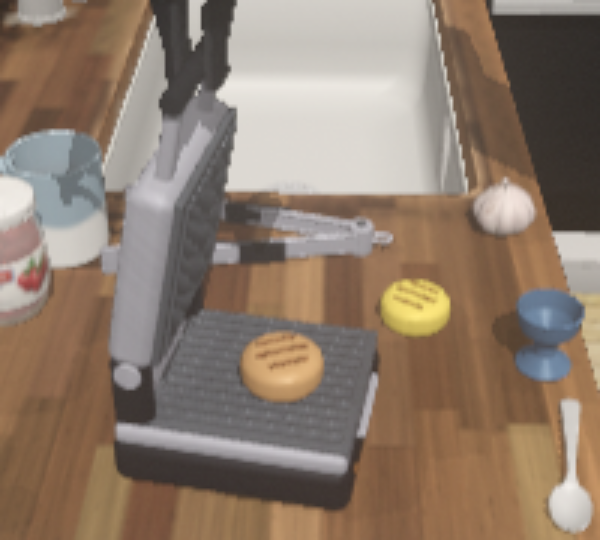

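The lid is near upright and the brown roll is fully visible at about (324,242) in the full side view. I'll release the handle and move up.

>>> play_rows --increments '[0, 0, 0, 0, 0, 0, 0, 0, 0, 0, -2, 0, 0, 0, -3, 0, 0, 0, -3, 0]' --fingers 3.6

```text
time: 5.1
position: [0.6058, 0.1381, 0.3415]
tool_rot: [0.996, -0.089, 0.001, 0.001]
ft_force: [1.0, 1.1, 0.6]
grip_width: 0.035
```

```bash
python3 -c "
from h import *
print('roll',onz('side',324.3,242.2,.071))
plan((.5887,-.0873,.14),1.53,14)"
```

```text
roll [0.5545 0.1594 0.071 ]
t 5.1 pos [0.6058 0.1381 0.3415] yaw -0.1783 q [ 0.0452  0.4166  1.2869 -0.0013  1.4368  0.2237] F [1.001  1.0948 0.6377] w 0.035
[0.17, 1.61, 1.44, -0.122] [-0.03, 1.61, 1.44, -0.122] [-0.23, 1.6, 1.44, -0.122] [-0.42, 1.56, 1.44, -0.122] [-0.61, 1.5, 1.44, -0.122]
[-0.79, 1.41, 1.44, -0.122] [-0.95, 1.31, 1.44, -0.122] [-1.1, 1.18, 1.44, -0.122] [-1.24, 1.04, 1.44, -0.122] [-1.36, 0.88, 1.44, -0.122]
[-1.45, 0.71, 1.44, -0.122] [-1.53, 0.52, 1.44, -0.122] [-1.58, 0.34, 1.44, -0.122] [-1.61, 0.14, 1.44, -0.122]
```

>>> play_rows --increments '[0.2, 2.2, 0, -0.12, 0, 2.2, 0, -0.12, -0.3, 2.2, 0, -0.12, -0.6, 2.2, 0, -0.12, -0.8, 2.1, 0, -0.12]' --fingers 8.7

```text
time: 5.6
position: [0.5977, 0.0259, 0.3412]
tool_rot: [0.977, 0.212, 0.001, 0.001]
ft_force: [0.4, 0.0, -0.2]
grip_width: 0.0679
```

>>> play_rows --increments '[-1.2, 2.0, 2.0, -0.12, -1.3, 1.8, 2.0, -0.12, -1.4, 1.5, 2.0, -0.12, -1.4, 1.2, 2.0, -0.12, -1.4, 0.9, 2.0, -0.12]'

```text
time: 6.1
position: [0.5883, -0.0751, 0.2404]
tool_rot: [0.871, 0.491, 0.001, 0.002]
ft_force: [0.2, 0.2, 0.2]
grip_width: 0.0868
```

```bash
python3 -c "
from h import *
plan((.5887,-.0873,.14),1.53,5)"
```

```text
t 6.1 pos [ 0.5883 -0.0751  0.2404] yaw 1.0265 q [-0.3146  0.4631  1.4974 -0.0013  1.1778 -1.3406] F [0.1902 0.2328 0.2203] w 0.0868
[-0.2, 0.13, 2.01, -0.101] [-0.22, 0.11, 2.01, -0.101] [-0.23, 0.09, 2.01, -0.101] [-0.23, 0.07, 2.01, -0.101] [-0.24, 0.04, 2.01, -0.101]
```

>>> play_rows --increments '[-0.2, 0.1, 2.0, -0.1, -0.2, 0.1, 2.0, -0.1, -0.2, 0.1, 2.0, -0.1, -0.2, 0.1, 2.0, -0.1, -0.2, 0, 1.0, -0.1]'

```text
time: 6.6
position: [0.5879, -0.0848, 0.1492]
tool_rot: [0.723, 0.691, -0.0, 0.0]
ft_force: [-1.2, -0.8, -0.2]
grip_width: 0.0869
```

```bash
python3 -c "
from h import *
plan((.5887,-.0873,.005),1.53,4)
cv2.imwrite('pics/w3.png',robot.camera('wrist'))
c=robot.get_calibration('wrist');print({k:c[k] for k in('R','t')})
t=robot.camera('top')[140:290,210:410];cv2.imwrite('pics/t3.png',cv2.resize(t,None,fx=4,fy=4,interpolation=cv2.INTER_CUBIC))
"
```

```text
t 6.6 pos [ 0.5879 -0.0848  0.1492] yaw 1.5261 q [-0.3308  0.5773  1.5815 -0.0013  0.9827 -1.8562] F [-1.1936 -0.8203 -0.1709] w 0.0869
[-0.06, 0.02, 3.61, -0.001] [-0.06, 0.02, 3.61, -0.001] [-0.06, 0.02, 3.61, -0.001] [-0.06, 0.02, 3.61, -0.001] 
{'R': array([[ 0.0415,  0.9991, -0.0014],
       [ 0.9702, -0.04  ,  0.2391],
       [ 0.2388, -0.0113, -0.971 ]]), 't': array([ 0.0601, -0.5851,  0.1761])}
```

View pics/w3.png

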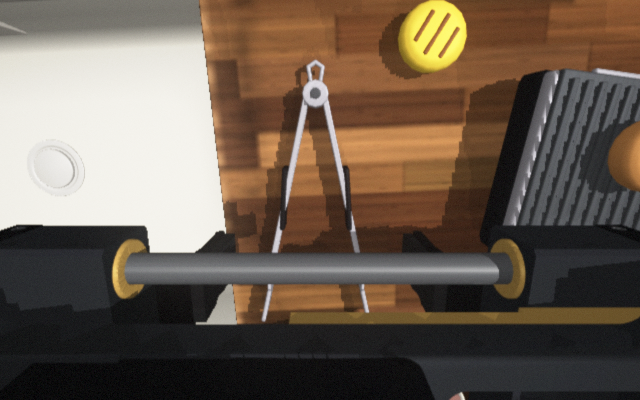

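View pics/t3.png

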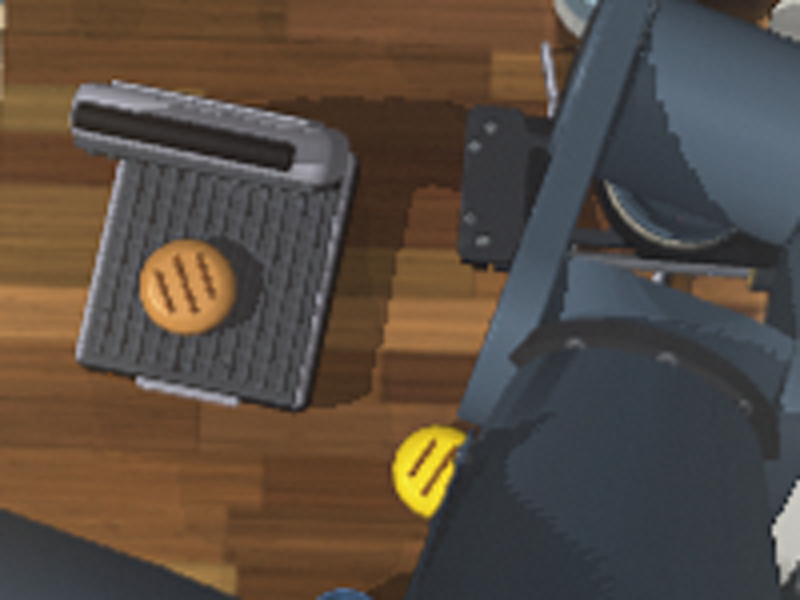

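The wrist picture shows the tongs centred: pivot at (315,93), grip pads from rows 166 to 228 at columns 284 and 347. The top crop shows the roll at (188,286) and the handle bar from (75,115) to (293,157).

```bash
python3 -c "
from h import *
print('roll',onz('top',*T(188,286),.075))
a,b=onz('top',*T(75,115),.274),onz('top',*T(293,157),.274);m=(a+b)/2;print(a,b,m,(np.array([.6368,.1338])-m[:2])@[.985,-.174])
c=robot.get_calibration('wrist')
for n,u,v,z in[('piv',315,93,.018),('gL',281,166,.015),('gL2',281,228,.015),('gR',350,166,.015),('gR2',350,228,.015),('m',315.5,318,.013)]: print(n,onz(c,u,v,z))
"
```

```text
roll [0.5565 0.1579 0.075 ]
[0.6148 0.1921 0.274 ] [0.5981 0.0896 0.274 ] [0.6064 0.1409 0.274 ] 0.031136424909117614
piv [ 0.4991 -0.0828  0.018 ]
gL [ 0.5598 -0.1166  0.015 ]
gL2 [ 0.6182 -0.121   0.015 ]
gR [ 0.5628 -0.0546  0.015 ]
gR2 [ 0.6213 -0.0561  0.015 ]
m [ 0.7165 -0.0935  0.013 ]
```

>>> play_rows --increments '[-0.1, 0.1, 3.0, 0, -0.1, 0.1, 4.0, 0, 0, 0.1, 3.0, 0, 0, 0, 2.0, 0, 0, 0, 0, 0]'

```text
time: 7.2
position: [0.5898, -0.086, 0.0287]
tool_rot: [0.725, 0.689, -0.001, -0.001]
ft_force: [-0.8, 0.9, -0.6]
grip_width: 0.087
```

```bash
python3 -c "
from h import *
plan((.591,-.0873,.004),1.523,2)"
```

```text
t 7.2 pos [ 0.5898 -0.086   0.0287] yaw 1.5202 q [-0.332   0.7614  1.6372 -0.0005  0.7463 -1.8518] F [-0.8194  0.8776 -0.6229] w 0.087
[-0.06, 0.06, 1.24, -0.001] [-0.06, 0.06, 1.24, -0.001]
```

>>> play_rows --increments '[-0.1, 0.1, 1.2, 0, 0, 0, 1.2, 0, 0, 0, 0, 0, 0, 0, 0, 0]'

```text
time: 7.6
position: [0.5918, -0.0872, 0.0068]
tool_rot: [0.724, 0.69, 0.0, 0.0]
ft_force: [-0.4, 0.1, 0.4]
grip_width: 0.0868
```

>>> play_rows --increments '[0, 0, 0, 0, 0, 0, 0, 0, 0, 0, 0, 0, 0, 0, 0, 0, 0, 0, 0, 0]' --fingers 5.7 --newtons 30

```text
time: 8.1
position: [0.5923, -0.0873, 0.0069]
tool_rot: [0.724, 0.69, 0.0, 0.001]
ft_force: [0.7, 0.4, 1.3]
grip_width: 0.0591
```

>>> play_rows --increments '[0, 0, -0.5, 0, 0, 0, -1.0, 0, 0, 0, -1.5, 0, 0, 0, -2, 0, 0, 0, -2, 0]'

```text
time: 8.6
position: [0.5917, -0.0871, 0.0782]
tool_rot: [0.724, 0.69, 0.0, 0.0]
ft_force: [-0.1, 0.1, -1.5]
grip_width: 0.057
```

```bash
python3 -c "
from h import *
plan((.43,-.087,.2),1.523,5)
plan((.403,.186,.16),1.396,7,((.43,-.087,.2),1.523))
plan((.403,.186,.0693),1.396,4,((.403,.186,.16),1.396))
"
```

```text
t 8.6 pos [ 0.5917 -0.0871  0.0782] yaw 1.522 q [-0.3329  0.6842  1.6163  0.      0.8408 -1.855 ] F [-0.1272  0.1262 -1.5479] w 0.057
[-0.16, -3.23, -2.44, -0.0] [-0.15, -3.23, -2.44, -0.0] [-0.15, -3.23, -2.44, -0.0] [-0.15, -3.23, -2.44, -0.0] [-0.15, -3.23, -2.44, -0.0]

[3.88, -0.57, 0.57, 0.018] [3.87, -0.64, 0.57, 0.018] [3.85, -0.71, 0.57, 0.018] [3.84, -0.78, 0.57, 0.018] [3.83, -0.85, 0.57, 0.018]
[3.81, -0.92, 0.57, 0.018] [3.79, -0.99, 0.57, 0.018] 
[0.0, 0.0, 2.27, -0.0] [0.0, 0.0, 2.27, -0.0] [0.0, 0.0, 2.27, -0.0] [0.0, 0.0, 2.27, -0.0]
```

>>> play_rows --increments '[-0.1, -1.5, -2.4, 0, -0.1, -3.0, -2.4, 0, -0.2, -4.0, -2.4, 0, -0.2, -4.0, -2.4, 0, -0.2, -3.0, -2.0, 0]'

```text
time: 9.1
position: [0.4338, -0.0869, 0.1944]
tool_rot: [0.724, 0.69, -0.0, -0.0]
ft_force: [1.3, 0.6, -0.6]
grip_width: 0.0569
```

>>> play_rows --increments '[1.0, -0.7, 0, 0, 2.0, -0.6, 0, 0.02, 3.0, -0.6, 0.5, 0.02, 3.8, -0.7, 0.5, 0.02, 3.8, -0.8, 0.5, 0.02]'

```text
time: 9.6
position: [0.4143, 0.0518, 0.1779]
tool_rot: [0.752, 0.659, 0.001, 0.001]
ft_force: [0.9, -0.0, -1.3]
grip_width: 0.0575
```

>>> play_rows --increments '[3.8, -0.6, 0.5, 0.02, 3.5, -0.4, 0.5, 0.02, 2.5, -0.4, 1.0, 0, 1.5, -0.3, 1.0, 0, 0, 0, 0, 0]'

```text
time: 10.1
position: [0.4131, 0.1668, 0.1469]
tool_rot: [0.763, 0.646, -0.0, -0.0]
ft_force: [-0.4, -0.3, -0.7]
grip_width: 0.057
```

```bash
python3 -c "
from h import *
plan((.403,.186,.0693),1.396,5)
t=robot.camera('top')[140:290,210:410];s=robot.camera('side')[120:270,240:440]
cv2.imwrite('pics/ts4.png',cv2.resize(np.vstack([t,s]),None,fx=2,fy=2,interpolation=cv2.INTER_CUBIC))
cv2.imwrite('pics/w4.png',robot.camera('wrist'))
"
```

```text
t 10.1 pos [0.4131 0.1668 0.1469] yaw 1.4056 q [ 0.1317  0.4176  1.9471  0.0007  0.778  -1.2744] F [-0.4131 -0.2543 -0.7096] w 0.057
[0.35, -0.26, 1.55, 0.002] [0.34, -0.26, 1.55, 0.002] [0.34, -0.26, 1.55, 0.002] [0.34, -0.26, 1.55, 0.002] [0.34, -0.26, 1.55, 0.002]
```

View pics/ts4.png

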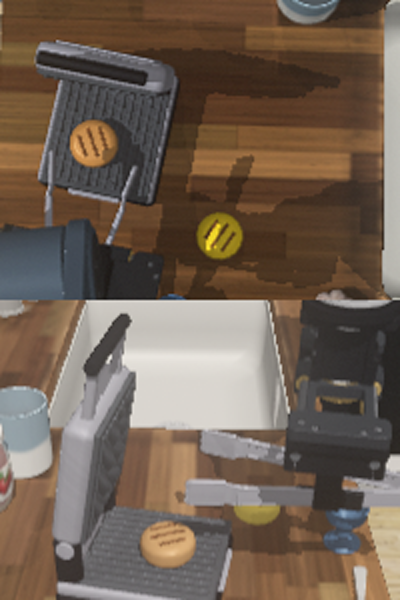

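The tongs are held level and open, with both tips in front of the roll. The roll and lid are undisturbed. Next I'll line up and descend.

>>> play_rows --increments '[0.3, -0.3, 1.5, 0, 0.4, -0.3, 1.5, 0, 0.4, -0.2, 1.5, 0, 0.4, -0.2, 1.5, 0.01, 0.3, -0.2, 1.2, 0]'

```text
time: 10.75
position: [0.4056, 0.1838, 0.0755]
tool_rot: [0.768, 0.64, 0.0, 0.0]
ft_force: [0.7, 0.0, -0.3]
grip_width: 0.0571
```

>>> play_rows --increments '[0, 0, 0, 0, 0, 0, 0, 0]'

```text
time: 10.95
position: [0.4054, 0.1839, 0.076]
tool_rot: [0.768, 0.641, 0.0, 0.0]
ft_force: [-0.2, -0.1, 0.6]
grip_width: 0.0575
```

```bash
python3 -c "
from h import *
plan((.452,.177,.0695),1.396,5)
t=robot.camera('top')[160:240,220:300];s=robot.camera('side')[190:270,290:390]
cv2.imwrite('pics/t5.png',np.hstack([cv2.resize(a,(400,400) if i==0 else (400,320),interpolation=cv2.INTER_CUBIC)[:320] for i,a in enumerate([t,s])]))
"
```

```text
t 10.95 pos [0.4054 0.1839 0.076 ] yaw 1.3909 q [ 0.1739  0.5613  2.0035 -0.0002  0.5762 -1.2169] F [-0.1939 -0.0506  0.5669] w 0.0575
[0.03, 0.94, 0.13, -0.001] [0.03, 0.94, 0.13, -0.001] [0.03, 0.94, 0.13, -0.001] [0.03, 0.94, 0.13, -0.001] [0.03, 0.94, 0.13, -0.001]
```

View pics/t5.png

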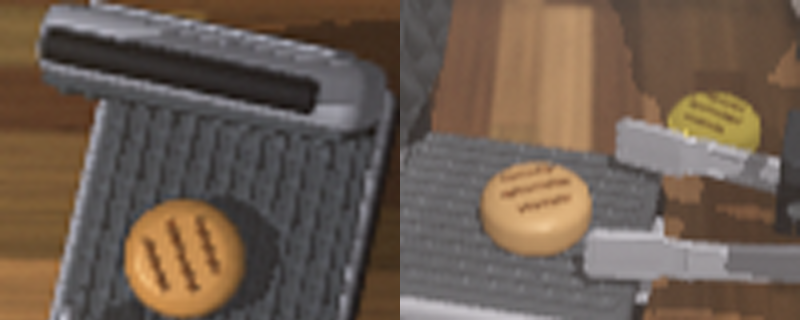

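```bash
python3 -c "
from h import *
a,b=onz('side',336.5,253.7,.082),onz('side',344.3,225.8,.082);m=(a+b)/2;print(a,b,m,np.linalg.norm(a-b))
r=np.array([.5555,.1587]);y=1.391-np.pi/2;u=np.array([np.cos(y),np.sin(y)]);n=np.array([-u[1],u[0]])
d=r-m[:2];print('roll rel tip end: fwd',d@u,'left',d@n); p=robot.get_obs()['position'][:2];d=r-p;print('rel tcp',d@u,d@n)"
```

```text
[0.5305 0.2044 0.082 ] [0.5158 0.1202 0.082 ] [0.5231 0.1623 0.082 ] 0.08551953942946276
roll rel tip end: fwd 0.0324753139949952 left 0.0022645766951014295
rel tcp 0.15191512355522216 0.0017686447831600782
```

>>> play_rows --increments '[0.2, 0, 0.35, 0, 0, 0.8, 0.3, 0, 0, 1.2, 0, 0, 0, 1.4, 0, 0, 0, 1.3, 0, 0]'

```text
time: 11.55
position: [0.4537, 0.1779, 0.0692]
tool_rot: [0.767, 0.641, 0.001, 0.0]
ft_force: [-0.1, 0.3, -0.4]
grip_width: 0.057
```

>>> play_rows --increments '[0, 0, 0, 0, 0, 0, 0, 0]'

```text
time: 11.75
position: [0.4516, 0.1779, 0.0689]
tool_rot: [0.768, 0.641, -0.0, -0.0]
ft_force: [-0.5, -0.9, -0.6]
grip_width: 0.057
```

```bash
python3 -c "
from h import *
plan((.452,.177,.0695),1.391,2)
r=np.array([.5555,.1587]);y=1.391-np.pi/2;u=np.array([np.cos(y),np.sin(y)]);n=np.array([-u[1],u[0]])
p=robot.get_obs()['position'][:2];d=r-p;print('rel tcp',d@u,d@n)"
```

```text
t 11.75 pos [0.4516 0.1779 0.0689] yaw 1.3914 q [ 0.1445  0.6042  1.9072  0.0001  0.6307 -1.247 ] F [-0.5456 -0.9085 -0.5528] w 0.057
[-0.04, 0.03, -0.03, 0.0] [-0.04, 0.03, -0.03, 0.0] 
rel tcp 0.10561770546846055 -0.0002946611989188344
```

>>> play_rows --increments '[0, 0, 0, 0, 0, 0, 0, 0, 0, 0, 0, 0, 0, 0, 0, 0, 0, 0, 0, 0]' --fingers 3.0 --newtons 25

```text
time: 12.25
position: [0.4511, 0.1782, 0.069]
tool_rot: [0.767, 0.641, -0.0, -0.0]
ft_force: [-0.4, -0.4, -0.6]
grip_width: 0.0442
```

>>> play_rows --increments '[0, 0, -0.2, 0, 0, 0, -0.5, 0, 0, 0, -0.8, 0, 0, 0, -1.0, 0, 0, 0, -1.0, 0]'

```text
time: 12.75
position: [0.4516, 0.1781, 0.1051]
tool_rot: [0.767, 0.641, 0.0, 0.0]
ft_force: [-0.2, -0.2, -1.5]
grip_width: 0.0442
```

```bash
python3 -c "
from h import *
plan((.452,.177,.15),1.391,2)
s=robot.camera('side')[120:280,240:440]
cv2.imwrite('pics/s6.png',cv2.resize(s,None,fx=3,fy=3,interpolation=cv2.INTER_CUBIC))
"
```

```text
t 12.75 pos [0.4516 0.1781 0.1051] yaw 1.392 q [ 0.145   0.5346  1.8861  0.      0.7203 -1.247 ] F [-0.195  -0.1837 -1.5204] w 0.0442
[-0.05, 0.03, -2.24, 0.0] [-0.05, 0.03, -2.24, 0.0]
```

View pics/s6.png

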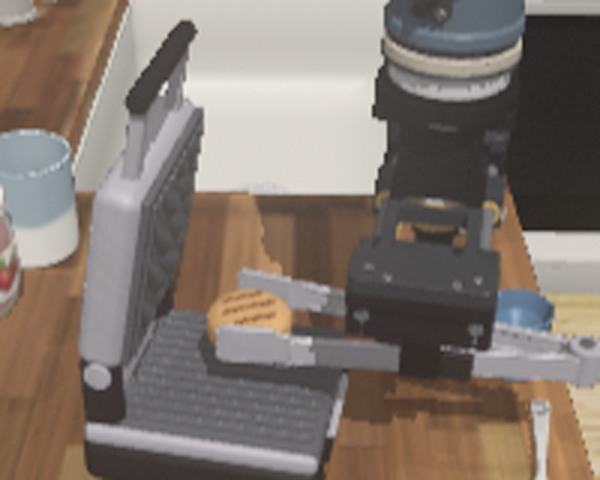

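The roll is between the tips at (250,315) and clear of the plate, with the opening at 44 mm as expected. I'll lift further and back off a little.

>>> play_rows --increments '[0, -0.2, -0.6, 0, 0, -0.5, -1.2, 0, 0, -0.6, -1.5, 0, 0, -0.5, -1.5, 0, 0, -0.2, -0.7, 0]'

```text
time: 13.3
position: [0.4311, 0.1819, 0.1605]
tool_rot: [0.767, 0.641, 0.0, 0.0]
ft_force: [0.3, -0.1, -2.1]
grip_width: 0.0445
```

>>> play_rows --increments '[0, 0, -0.3, 0, 0, 0, 0, 0, 0, 0, 0, 0, 0, 0, 0, 0, 0, 0, 0, 0]'

```text
time: 13.8
position: [0.4316, 0.1816, 0.1615]
tool_rot: [0.767, 0.641, -0.001, -0.0]
ft_force: [-1.0, -0.4, -1.0]
grip_width: 0.0446
```

```bash
python3 -c "
from h import *
o=robot.get_obs();print(o['time'],o['position'],o['grip_width'],o['ft_force'])
s=robot.camera('side')[100:280,240:440]
cv2.imwrite('pics/s7.png',cv2.resize(s,None,fx=3,fy=3,interpolation=cv2.INTER_CUBIC))
"
```

```text
13.8 [0.4316 0.1816 0.1615] 0.04458552632465519 [-0.9989 -0.3934 -1.0493]
```

View pics/s7.png

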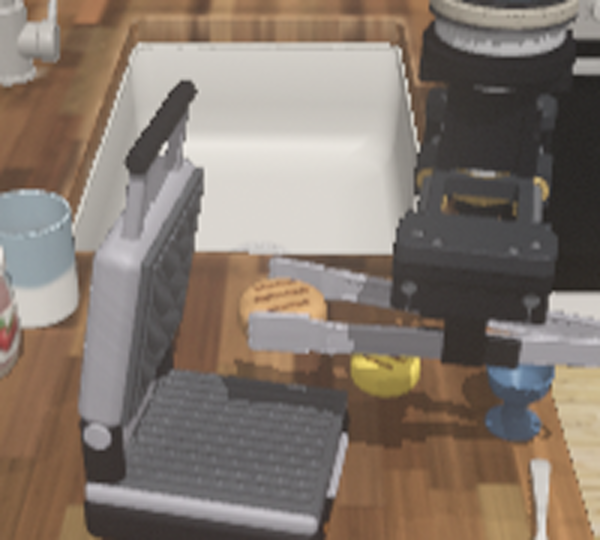

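The roll is held between the tips at (283,308), about 9 cm above the plate. The lid is still upright, and the mug and egg cup haven't moved. I'll hand the job in.

```bash
python3 -c "
from rig import robot
print(robot.hand_in()); o=robot.get_obs(); print(o['time'],o['position'],o['grip_width'])"
```

```text
the job is handed in; nothing more can be done
None
the job is handed in; nothing more can be done
```

I opened the lid by its handle and let go of it at about 1.40 rad (80°). I then picked up the tongs by their grips, closed the tips on the brown roll and lifted it about 9 cm above the grill plate. I handed the job in at about 14 s, with the roll still held in the tongs.

- **Grip:** the last reading showed a steady opening of 44.6 mm, close to the 45 mm expected on the roll.
- **Last picture:** the roll was between the tips, clear of the grill. The lid was still upright, and the mug and egg cup were where they started. The jar was mostly out of the frame, but nothing came near it.
- **Lid angle:** I measured it once, from the top camera, before fetching the tongs. After that I only checked by eye that it was still upright.
- **Checks that disagreed:** during the lid lift, the radius from hinge to handle came out at 190–193 mm against the stated 185 mm. The side force also reached about 19 N, so I raised the path a little. No checks failed.

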